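# Set the filter wheel by clicks and lock it

### The job

Set the photometer's filter wheel to filter seven: turn the black dial gently anticlockwise until you feel it meet its stop, then clockwise seven clicks, and push the steel locking pin beside it fully down with a light press. The pin only goes down at the right click, so do not force anything, and leave the glassware and the bung where they stand.

Things in the scene. Friction and masses are not known exactly. Their poses are not given: they have to be found in the camera images.
- unit: the photometer's filter-wheel unit: a white box fixed to the bench, 240 (its x) by 300 (its y) by 100 mm high, flat grey top. Origin at the centre of its underside, z up; at yaw 0 its front faces the robot. On its top stand the dial (axis at x 0, y +50 mm of this frame) and the locking pin (x 0, y -20 mm), 70 mm apart.
- dial_grip (a point): the dial: a round, finely ribbed black knob 40 mm across on a skirt 52 mm across. The point is on its vertical axis at the height to grip, 34 mm above the unit's top, and does not turn with it. The knob's grip part runs from 8 to 52 mm above the unit's top. It bears no mark, so its position cannot be seen; it must be felt.
- dial_foot (a point): foot of the dial's axis, on the unit's top. The dial rests in clicks 20 degrees apart: 0.1 to 0.2 N m carries it out of each, and when let go it springs to the nearest rest. Clockwise from above counts up: rest 0 (by the stop), then 1 to 12. It starts at one of rests 1 to 6. Filter seven is rest 7, 140 degrees clockwise of rest 0.
- stop: the dial's anticlockwise stop, a stiffly sprung steel post hidden in the unit, origin at its centre, 34 mm from the dial's axis. The dial meets it 2 degrees behind rest 0 and springs back to rest 0 when let go. It yields 1 mm per 4 N (1.7 degrees of dial per 0.14 N m) and takes at most 15 N (0.5 N m on the dial); 0.3 to 0.4 N m on the dial is clearly the stop, not a click.
- pin: the locking pin: a steel cap 26 mm across, 9 mm high, on a 10 mm shaft. Origin at the centre of the cap's top, z up; at first 24 mm above the unit's top. It slides down 12 mm to its end with about 3 N and stays where it is left. Unless the dial is at rest 7 the wheel blocks it after 2 to 3 mm. Press with at most 25 N; a force stop of 6 to 8 N is right.
- flask: bystander: a green glass volumetric flask, 82 mm across, 215 mm high; origin at the centre of its underside. Leave it alone.
- beaker: bystander: a clear glass beaker, 68 mm across, 90 mm high; origin at the centre of its underside. Leave it alone.
- reagent: bystander: a brown glass bottle, 66 mm across, 150 mm high; origin at the centre of its underside. Leave it alone.
- bung: bystander: a cork bung, 32 mm across, 26 mm high; origin at the centre of its underside. Leave it alone.

How it is judged:
By the outcome, as a careful person would: the job done as asked, in the order asked, and still so for the second after the job is handed in, with the robot touching nothing.
It also fails if it takes over 72 s, if anything falls off the work surface, if the arm or the gripper's body presses on something with over 40 N, if the wrist force passes 120 N, or if a joint passes its speed limit or range.

### The arm

A 7-joint arm with a two-finger parallel gripper is mounted at the origin on the work surface. World frame = base frame: x ahead of the robot, y to its left, z up, the work surface at z = 0. Lengths are in m, angles in rad, forces in N, time in s.
With the tool pointing down it reaches from about 0.4 to 0.925 m from the base axis. Payload 4.1 kg.
Tool frame: the origin (TCP) lies on the centre line of the jaws, within the pads' length; the fingertips stand 8 mm ahead of it and the grasp point (between the pads) lies 11 mm behind it; z points along the fingers, x is the direction in which the jaws open and shut, and the axes are right-handed (so a half turn about z gives the same grasp; the last joint's range is limited). The gripper opens to 85 mm and grips with 20 to 120 N. Pads are 22 mm wide; open, the fingers measure 114 mm over their backs; the gripper's body (76 mm by 85 mm) begins 54 mm behind the grasp point. The pads swing forward as they close: fully open they stand 13 mm farther back than shut.
Start: joints at [1.193, 0.398, 0.045, 1.537, -0.019, 1.207, -0.051], TCP at [0.179, -0.625, 0.239] pointing down, gripper open.
Joint ranges: [-2.82, 2.82], [-0.49, 2.23], [-1.37, 1.46], [0, 2.46], [-1.36, 4.5], [0.23, 2], [-2.94, 2.94]. Speed limits (rad/s): [2.57, 2.57, 3.14, 3.14, 3.14, 3.14, 3.14].

### API

Orientations are given as [roll, pitch, yaw] about the fixed x, y, z axes, in that order (R = Rz(yaw) Ry(pitch) Rx(roll)).
In Python, from cell import telemetry, optics, ticket gives the robot as it stands.
- The arm moves only by the tool drive_tool, never from a script. Its argument "targets" is a list of rows, each a list of 3 entries, a list of its own where there are three numbers: the shift along the tool's x, y, z in mm, then the turn, a rotation vector about the tool's x, y, z in rad, then the finger opening in mm, from 0 to 85.4. In form: [[[tx, ty, tz], [rx, ry, rz], jaw], ...]. A call has 1 to 12 rows; each row shifts and turns the commanded pose from where the row before left it, along the tool's axes as they then stand; what a row does not reach is not made up. A row lasts 1/10 s, in which the tool goes at most 50 mm and 8.59 degrees, less where a joint would pass 70% of its speed; a pose out of reach is approached as far as the arm can. A call with a gripper value outside its range is refused whole. The fingers move at their own pace and stop on an object; the grip force is fixed at half the most. Time passes only in rows, so rows that do not move let the fingers close. It gives the time, the measured TCP pose, the force and the opening at its end, in the units of the state.
- telemetry.sense(): the state, without advancing time (a new reading comes with each control period).
- optics.read_camera(name): name is "scene" or "side" or "wrist"; returns a dict with "pixels" (384x512x3 uint8, red, green, blue), "z_map" (384x512 float32, m along the optical axis (not along the pixel's ray), 0 where there is no reading), "K" (3x3 intrinsics, pixels), "dist" ([k1, k2, p1, p2, k3] as OpenCV has them; the pictures are not rectified), "rvec" (rotation vector, rad) and "tvec" (3), from world to camera coordinates, as OpenCV has them; the wrist camera has in their place "tool_from_camera" (4x4, takes a point from camera to tool coordinates, whose origin is the TCP and whose axes are the tool frame's). Camera axes: x right, y down, z forward; pixel columns grow to the right and rows downward; lengths in m; the calibration is good to about 2 mm. A picture is of the moment at which its call begins: read the wrist's pose just before it.
- ticket.hand_in(): hands the job in, once; it reports no verdict.
The state is a dict: "time": time; "q": joint angles; "joint_velocities": joint speeds; "joint_efforts": joint torques, N m; "tool_pos": TCP position; "orientation": TCP orientation; "force": force on the tool from outside, world axes, zero at the start; "wrist_torque": the same for the moment, N m; "width": finger opening in m.
Only numpy, scipy, OpenCV 4.12 (cv2) and the standard library are available. Lean on these libraries where they do the work, as an engineer would, in place of code of your own. Each camera call takes 0.05 s, during which the arm holds its last target.

## Working session

There is one attempt and no reset: what is moved stays moved. The work goes in short steps, Python scripts to look and compute and a tool call to move; the robot and the scene stay as the last step left them, time stands still between calls to the robot, and variables do not carry over. Pictures are saved under pics/ and viewed, and the job is handed in when it is done.

Besides the shell and the picture viewer there is one more tool, called after "Emit:" as name([rows], argument=value, ...), one row to a line, values as JSON. drive_tool: Moves the arm, as the interface text tells. Its arguments: {"type":"object","properties":{"targets":{"type":"array","items":{"type":"array"}}},"required":["targets"]}

```bash
ls; mkdir -p pics
python3 - <<'E'
from cell import telemetry, optics
import cv2
s=telemetry.sense()
for k,v in s.items(): print(k,v)
for n in ("scene","side","wrist"):
    c=optics.read_camera(n); cv2.imwrite(f"pics/{n}0.png",c["pixels"][:,:,::-1])
    print(n,c["K"],c["dist"],c.get("rvec"),c.get("tvec"),c.get("tool_from_camera"))
E
```

```text
pics
time 0.0
q [ 1.19299973  0.39921295  0.04501258  1.5378528  -0.01866695  1.20689912
 -0.05067964]
joint_velocities [-2.19814743e-06 -1.10248625e-04 -5.28618595e-04  1.88914892e-04
 -5.20569071e-04 -1.48623147e-03  8.83451452e-05]
joint_efforts [ 1.03270264e-03 -4.75115561e+01  1.36520304e+00 -2.54221809e+01
  1.15869098e-02  9.40004509e-03  3.88606864e-06]
tool_pos [ 0.17873781 -0.62431216  0.23826159]
orientation [ 3.14143428e+00  1.94528711e-03 -1.29183555e+00]
force [0.19027272 0.48750644 0.62573922]
wrist_torque [-0.05606856 -0.00404273  0.02929228]
width 0.08567193756559305
scene [[377.51506749   0.         255.13145815]
 [  0.         377.51506749 189.57987239]
 [  0.           0.           1.        ]] [-0.00417619  0.          0.          0.          0.        ] [ 2.14990974  0.7495221  -0.36846163] [-0.42473882 -0.10951719  1.15876396] None
side [[347.57727785   0.         253.99901455]
 [  0.         347.57727785 195.75232229]
 [  0.           0.           1.        ]] [-0.03468128  0.          0.          0.          0.        ] [ 0.45741684 -2.64958416  1.28175787] [0.50060703 0.16566012 0.67880593] None
wrist [[302.733232     0.         254.65651144]
 [  0.         302.733232   192.54677406]
 [  0.           0.           1.        ]] [-0.06275141  0.          0.          0.          0.        ] None None [[ 9.99999008e-01 -1.24130064e-03  6.66300133e-04 -6.04164910e-04]
 [ 9.78367182e-04  9.52180994e-01  3.05532974e-01 -7.79391958e-02]
 [-1.01369660e-03 -3.05532019e-01  9.52181263e-01 -1.34240886e-01]
 [ 0.00000000e+00  0.00000000e+00  0.00000000e+00  1.00000000e+00]]
```

View pics/scene0.png

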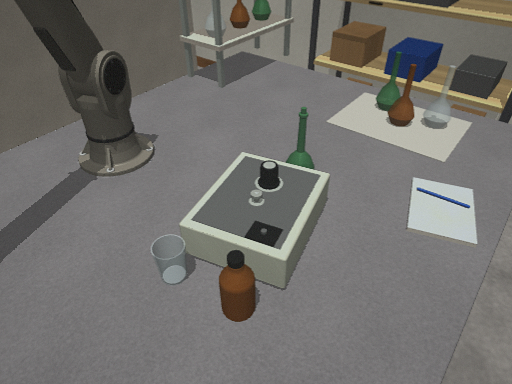

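View pics/side0.png

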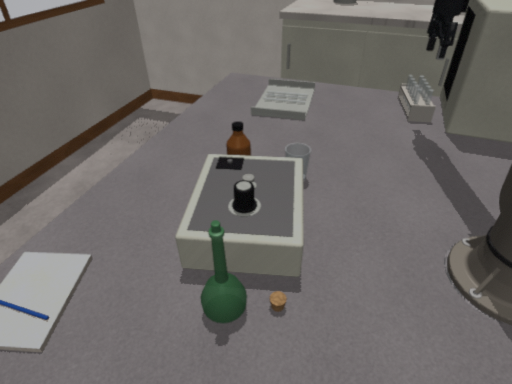

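View pics/wrist0.png

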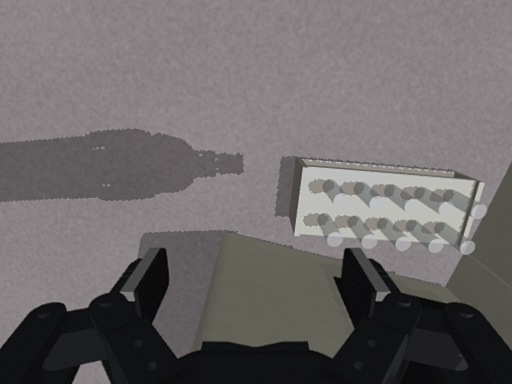

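The scene view shows the unit around (260,210), the dial at (269,175) and the pin at (257,197). The flask is at (300,160), the beaker at (170,258) and the bottle at (237,290). The side view adds the bung at (278,298). Next I'll measure in both views using depth.

```bash
cat > h.py <<'E'
import numpy as np, cv2
from cell import telemetry, optics
def cloud(c, pose=None):
    z=c["z_map"]; h,w=z.shape
    u,v=np.meshgrid(np.arange(w),np.arange(h))
    p=cv2.undistortPoints(np.stack([u,v],-1).reshape(-1,1,2).astype(np.float64),c["K"],c["dist"]).reshape(h,w,2)
    P=np.dstack([p[...,0]*z,p[...,1]*z,z])
    if "rvec" in c and c["rvec"] is not None:
        R=cv2.Rodrigues(np.array(c["rvec"],float))[0]; W=(P-np.array(c["tvec"]).ravel())@R
    else:
        T=np.array(c["tool_from_camera"]); W=P@T[:3,:3].T+T[:3,3]
        from scipy.spatial.transform import Rotation as Ro
        R=Ro.from_euler('xyz',pose["orientation"]).as_matrix(); W=W@R.T+pose["tool_pos"]
    W[z<=0]=np.nan
    return W
E
python3 - <<'E'
from h import *
for n,(a,b,x0,x1) in {"scene":(140,285,170,340),"side":(140,330,170,320)}.items():
    c=optics.read_camera(n); W=cloud(c)
    im=c["pixels"]; 
    crop=im[a:b,x0:x1,::-1]; cv2.imwrite(f"pics/{n}z.png",cv2.resize(crop,None,fx=3.2 if n=="side" else 4,fy=3.2 if n=="side" else 4,interpolation=0)[:600,:800])
    X=W[a:b,x0:x1].reshape(-1,3); X=X[~np.isnan(X[:,0])]
    for lo,hi,name in [(.09,.11,"top"),(.112,.128,"pin"),(.145,.17,"dialtop")]:
        m=(X[:,2]>lo)&(X[:,2]<hi); print(n,name,m.sum(),X[m].mean(0),np.median(X[m],0))
    m=(X[:,2]>.09)&(X[:,2]<.11); r=cv2.minAreaRect((X[m][:,:2]*1000).astype(np.float32)); print(r)
    # dial top
    px={"scene":[(269,165),(269,172),(257,194),(257,193)],"side":[(244,187),(244,198),(249,178),(248,180)]}[n]
    for u,v in px: print((u,v),W[v,u],im[v,u])
E
```

```text
scene top 9618 [ 0.56166948 -0.010477    0.09893951] [ 0.56780106 -0.02037665  0.09883538]
scene pin 443 [ 0.58871757 -0.04795745  0.11939175] [ 0.5552588  -0.0066007   0.11947037]
scene dialtop 371 [ 0.59441851 -0.0674439   0.14884081] [ 0.63438931 -0.16740341  0.14875781]
((544.5202026367188, 14.320877075195312), (239.18016052246094, 473.878173828125), 13.887740135192871)
(269, 165) [0.53044063 0.06849689 0.15085224] [160 167 159]
(269, 172) [0.54198795 0.05332067 0.14541746] [33 35 30]
(257, 194) [ 5.50483944e-01 -2.23314698e-04  1.21526744e-01] [155 161 154]
(257, 193) [0.54800198 0.00290028 0.12103102] [168 173 170]
side top 9552 [0.52891688 0.04572109 0.10140462] [0.51888635 0.06222661 0.10172901]
side pin 283 [0.52449453 0.10191722 0.12091525] [0.51889123 0.08502823 0.12195273]
side dialtop 385 [0.51504618 0.13928625 0.15407938] [0.51597519 0.08418279 0.1533819 ]
((538.5523681640625, 19.404937744140625), (251.30221557617188, 484.1084899902344), 10.340336799621582)
(244, 187) [0.52402858 0.07457388 0.15358463] [153 155 149]
(244, 198) [0.51930737 0.08806397 0.13772789] [14 13 13]
(249, 178) [0.5398449  0.00668834 0.12578898] [147 147 142]
(248, 180) [0.54005868 0.01228071 0.12426391] [112 111 106]
```

```bash
sleep 1
```

```text
(no output)
```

View pics/scenez.png

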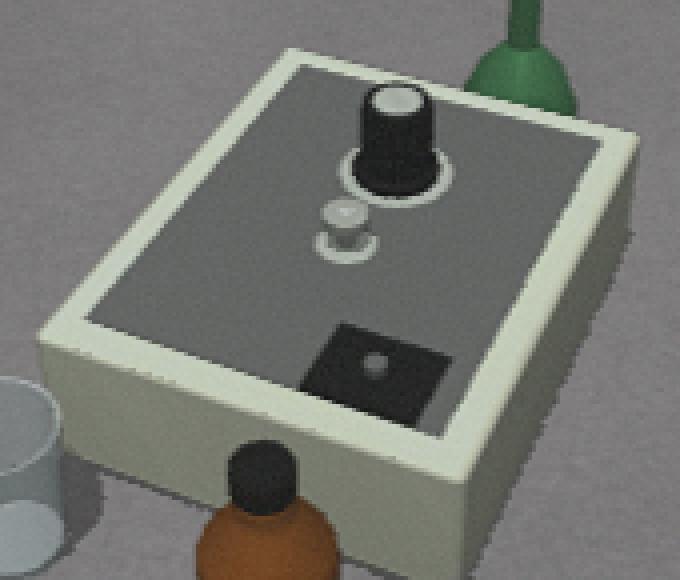

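View pics/sidez.png

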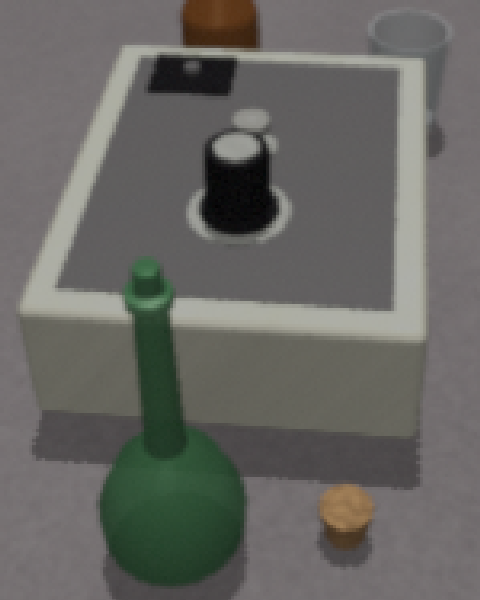

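The scene zoom shows the dial's cap disc at (269.6,164.9), the pin cap at (256,192.8) and the four corners of the top. In the side zoom the dial's disc is at (243.7,186) and the pin cap at (248.4,177). I'll cast rays from these.

```bash
cat >> h.py <<'E'
def ray(c,uv,z):
    p=cv2.undistortPoints(np.array(uv,float).reshape(-1,1,2),c["K"],c["dist"]).reshape(-1,2)
    R=cv2.Rodrigues(np.array(c["rvec"],float))[0]; o=-R.T@np.array(c["tvec"]).ravel()
    d=np.c_[p,np.ones(len(p))]@R
    return o+d*((z-o[2])/d[:,2])[:,None]
E
python3 - <<'E'
from h import *
out={}
for n,(f,x0,y0),co,d,p in [("scene",(4,170,140),[(291,50),(637,135),(463,478),(40,335)],(399,100),(345,212)),
   ("side",(3.2,170,140),[(125,46),(424,60),(424,335),(22,312)],(236,147),(251,118))]:
    c=optics.read_camera(n)
    g=lambda q:(np.array(q,float)/f-.4+[x0,y0])
    C=ray(c,g(co),.1); print(n,"corners\n",C[:,:2].round(4))
    print("sides",np.linalg.norm(C-np.roll(C,-1,0),axis=1), "ctr",C.mean(0))
    for k in range(4):
        e=C[(k+1)%4]-C[k]; print(np.degrees(np.arctan2(e[1],e[0])).round(2),end=" ")
    D=ray(c,g(d),.152)[0];P=ray(c,g(p),.124)[0]; print("\ndial",D,"pin",P,"dist",np.linalg.norm((D-P)[:2]),"dir",np.degrees(np.arctan2(*(D-P)[1::-1])))
    # auto-segmentation of light discs
    im=c["pixels"].astype(int); W=cloud(c)
    sd,sp=g(d),g(p)
    for nm,s,z in (("dial",sd,.152),("pin",sp,.124)):
        m=(im.min(2)>100).astype(np.uint8)
        nb,l,st,ce=cv2.connectedComponentsWithStats(m,connectivity=4)
        k=l[int(round(s[1])),int(round(s[0]))]; print(nm,st[k],ce[k],ray(c,ce[k],z))
    # bystanders nearby cloud
    for nm,msk in (("green",(im[...,1]>im[...,0]*1.4)&(im[...,1]>im[...,2]*1.2)),("orange",(im[...,0]>im[...,2]*1.8))):
        w=W[msk&(W[...,0]>.2)&(W[...,0]<.9)&(abs(W[...,1])<.4)&(W[...,2]>.01)]
        w=w[~np.isnan(w[:,0])]; 
        if len(w): print(nm,len(w),w.min(0),w.max(0),np.median(w,0))
E
```

```text
scene corners
 [[ 0.3983  0.1302]
 [ 0.6215  0.1872]
 [ 0.693  -0.0956]
 [ 0.468  -0.152 ]]
sides [0.23031997 0.29166948 0.23204205 0.29067552] ctr [0.54519357 0.01744733 0.1       ]
14.32 -75.8 -165.93 103.86 
dial [0.5310902  0.06890674 0.152     ] pin [ 5.47466046e-01 -3.82883686e-04  1.24000000e-01] dist 0.07119845706345425 dir 103.29723613644587
dial [263 162  13   7  72] [268.91666667 164.76388889] [[0.53070915 0.06780254 0.152     ]]
pin [250 177  34  20 236] [263.98305085 187.97457627] [[0.55152052 0.02302743 0.124     ]]
green 584 [0.4696755  0.21414575 0.04322125] [0.54042005 0.25954359 0.21418708] [0.50815773 0.23704124 0.08518361]
orange 1628 [ 0.61632354 -0.2113167   0.01002018] [ 0.67787012 -0.15496668  0.13322623] [ 0.66095824 -0.19535039  0.08581181]
side corners
 [[ 0.6861 -0.0922]
 [ 0.4592 -0.1475]
 [ 0.3901  0.1349]
 [ 0.614   0.1937]]
sides [0.2335365  0.29071362 0.23149175 0.29487726] ctr [0.537341   0.02222752 0.1       ]
-166.3 103.75 14.73 -75.84 
dial [0.52777774 0.06857465 0.152     ] pin [ 5.44751374e-01 -3.30225894e-04  1.24000000e-01] dist 0.07096468578377185 dir 103.83839891453611
dial [236 181  15   9 100] [243.27 185.17] [[0.52836586 0.06749948 0.152     ]]
pin [242 173  13   8  76] [247.89473684 176.5       ] [[ 5.45010689e-01 -1.42108044e-04  1.24000000e-01]]
green 2282 [0.45898145 0.0793386  0.02082173] [0.53493599 0.28627225 0.2174861 ] [0.49321295 0.25715257 0.07341208]
orange 641 [ 0.39814043 -0.18432876  0.01029628] [0.66848652 0.22429467 0.13847209] [ 0.62192148 -0.15318217  0.09184877]
```

Both views agree to about 3 mm:

| Item | Position or angle | Check |
|---|---|---|
| Dial | (0.530, 0.068) | 71 mm from the pin, 70 mm expected |
| Pin | (0.546, 0.000) | |
| Unit yaw | about 14° | |
| Unit sides | about 231 × 291 mm (rounded edges) | 240 × 300 mm given |
| Flask centre | about (0.497, 0.255) | 190 mm from the dial, clear |

I'll swing the arm round at z of about 0.26.

Emit:
drive_tool([
  [[0, 0, -20], [0, 0, 0], 60],
  [[-8, -48, 0], [0, 0, -0.077], 60],
  [[-8, -48, 0], [0, 0, -0.077], 60],
  [[-8, -48, 0], [0, 0, -0.077], 60],
  [[-8, -48, 0], [0, 0, -0.077], 60],
  [[-8, -48, 0], [0, 0, -0.077], 60],
  [[-8, -48, 0], [0, 0, -0.077], 60],
  [[-8, -48, 0], [0, 0, -0.077], 60],
  [[-8, -48, 0], [0, 0, -0.077], 60],
  [[0, 0, 0], [0, 0, 0], 60],
])

```text
time: 1.35
tool_pos: [0.4748, -0.3652, 0.2597]
orientation: [-3.135, -0.0, -0.661]
force: [0.7, 0.7, 0.7]
width: 0.0601
```

Emit:
drive_tool([
  [[-6, -48, 0], [0, 0, -0.1], 60],
  [[-6, -48, 0], [0, 0, -0.1], 60],
  [[-6, -48, 0], [0, 0, -0.1], 60],
  [[-6, -48, 0], [0, 0, -0.1], 60],
  [[-6, -48, 0], [0, 0, -0.1], 60],
  [[-6, -48, 0], [0, 0, -0.1], 60],
  [[-6, -48, 0], [0, 0, -0.1], 60],
  [[-6, -48, 0], [0, 0, -0.1], 60],
  [[-6, -40, 0], [0, 0, -0.1], 60],
  [[0, 0, 0], [0, 0, 0], 60],
  [[0, 0, 0], [0, 0, 0], 60],
])

```text
time: 2.45
tool_pos: [0.5332, 0.0346, 0.2595]
orientation: [3.141, -0.0, 0.225]
force: [0.9, -0.5, -0.8]
width: 0.0604
```

```bash
cat > w.py <<'E'
from h import *
import sys
from scipy.spatial.transform import Rotation as Ro
s=telemetry.sense(); c=optics.read_camera("wrist"); cv2.imwrite(f"pics/{sys.argv[1]}.png",c["pixels"][:,:,::-1])
W=cloud(c,s); im=c["pixels"]
T=np.array(c["tool_from_camera"]); R=Ro.from_euler('xyz',s["orientation"]).as_matrix(); 
print(s["tool_pos"],s["orientation"],s["q"].round(3) if hasattr(s["q"],'round') else s["q"])
def wray(uv,z):
    p=cv2.undistortPoints(np.array(uv,float).reshape(-1,1,2),c["K"],c["dist"]).reshape(-1,2)
    d=np.c_[p,np.ones(len(p))]@T[:3,:3].T@R.T; o=R@T[:3,3]+s["tool_pos"]
    return o+d*((z-o[2])/d[:,2])[:,None]
m=(im.min(2)>100).astype(np.uint8)
nb,l,st,ce=cv2.connectedComponentsWithStats(m,connectivity=4)
for k in range(1,nb):
    if st[k,4]>40: print(st[k],ce[k].round(1),"z.152",wray(ce[k],.152)[0].round(4),"z.124",wray(ce[k],.124)[0].round(4))
E
python3 w.py w1
```

```text
[0.53316048 0.03459367 0.25952614] [ 3.14056589e+00 -3.71762263e-04  2.25449459e-01] [ 0.355  0.209 -0.579  1.774  0.124  1.195 -0.034]
[     0      0    512    373 135261] [263.6 168.7] z.152 [0.5352 0.057  0.152 ] z.124 [0.5375 0.0507 0.124 ]
[242 135  35  36 962] [258.7 152.6] z.152 [0.5283 0.0691 0.152 ] z.124 [0.5298 0.0641 0.124 ]
[162 279  12   9  58] [169.3 282.9] z.152 [ 0.4742 -0.0695  0.152 ] z.124 [ 0.4695 -0.0904  0.124 ]
[336 279  11   9  56] [339.9 283.1] z.152 [ 0.6306 -0.034   0.152 ] z.124 [ 0.644  -0.0508  0.124 ]
[305 280  10   9  68] [309.7 284.4] z.152 [ 0.6031 -0.0414  0.152 ] z.124 [ 0.6133 -0.0592  0.124 ]
[ 101  345   47   39 1199] [128.4 367.7] z.152 [ 0.4441 -0.1882  0.152 ] z.124 [ 0.4359 -0.2229  0.124 ]
[ 362  345   47   39 1197] [381.  367.7] z.152 [ 0.7095 -0.1278  0.152 ] z.124 [ 0.732  -0.1555  0.124 ]
```

View pics/w1.png

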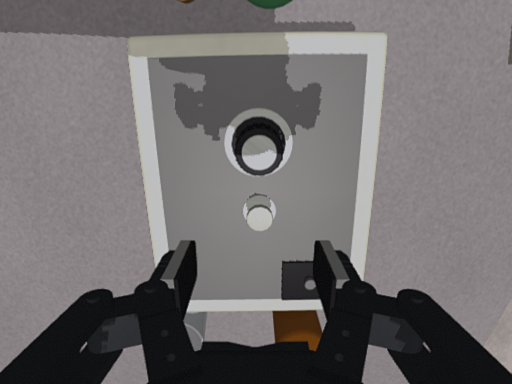

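The wrist view has the dial's disc at (259,153), giving (0.528, 0.069), which agrees with the fixed cameras. The pin cap is at about (259,218). I'll centre over the dial and lower part of the way.

Emit:
drive_tool([
  [[3.5, -34, 0], [0, 0, 0], 60],
  [[0, 0, 30], [0, 0, 0], 60],
  [[0, 0, 30], [0, 0, 0], 60],
  [[0, 0, 25], [0, 0, 0], 60],
  [[0, 0, 0], [0, 0, 0], 60],
  [[0, 0, 0], [0, 0, 0], 60],
])

```text
time: 3.1
tool_pos: [0.5297, 0.0665, 0.1744]
orientation: [3.141, 0.0, 0.221]
force: [-0.6, -0.9, 0.4]
width: 0.0599
```

```bash
python3 w.py w2 | head -4
```

```text
[0.5296636  0.0665104  0.17443279] [3.14134743e+00 3.88891299e-04 2.21092690e-01] [ 0.287  0.295 -0.586  1.877  0.189  1.025 -0.157]
[     0      0    512    374 120510] [272.5 176.7] z.152 [0.5304 0.1049 0.152 ] z.124 [0.5337 0.098  0.124 ]
[332  44   9   9  41] [335.7  48.4] z.152 [0.5451 0.1735 0.152 ] z.124 [0.551  0.1789 0.124 ]
[ 230  212   50   45 1784] [254.4 234. ] z.152 [0.5283 0.0699 0.152 ] z.124 [0.5312 0.0568 0.124 ]
```

View pics/w2.png

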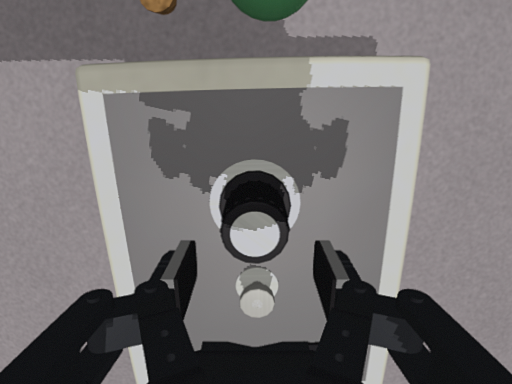

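The disc is at (254,234), which puts the dial 2.5 mm off along tool −y. I'll correct that, lower to grip height and close.

Emit:
drive_tool([
  [[0, -2.5, 0], [0, 0, 0], 60],
  [[0, 0, 20], [0, 0, 0], 60],
  [[0, 0, 20], [0, 0, 0], 60],
  [[0, 0, 11], [0, 0, 0], 60],
  [[0, 0, 0], [0, 0, 0], 60],
  [[0, 0, 0], [0, 0, 0], 60],
])

```text
time: 3.75
tool_pos: [0.5292, 0.0707, 0.1242]
orientation: [3.141, -0.001, 0.224]
force: [-0.2, -0.2, 0.5]
width: 0.0603
```

Emit:
drive_tool([
  [[0, 0, 0], [0, 0, 0], 48],
  [[0, 0, 0], [0, 0, 0], 42],
  [[0, 0, 0], [0, 0, 0], 35],
  [[0, 0, 0], [0, 0, 0], 35],
  [[0, 0, 0], [0, 0, 0], 35],
  [[0, 0, 0], [0, 0, 0], 35],
])

```text
time: 4.35
tool_pos: [0.5285, 0.0704, 0.1244]
orientation: [3.141, 0.0, 0.224]
force: [-2.6, -0.6, 5.6]
width: 0.0388
```

```bash
cat > s.py <<'E'
from cell import telemetry
import numpy as np
s=telemetry.sense(); a=np.array
print(round(s["time"],2),a(s["tool_pos"]).round(4),"yaw",np.degrees(s["orientation"][2]).round(2),"F",a(s["force"]).round(1),"M",a(s["wrist_torque"]).round(3),"w",round(s["width"],4),"q7",round(s["q"][6],3),"tau7",s["joint_efforts"][6].round(3))
E
python3 s.py
```

```text
4.35 [0.5285 0.0704 0.1244] yaw 12.82 F [-2.6 -0.6  5.6] M [-0.144  0.546 -0.035] w 0.0388 q7 -0.204 tau7 0.012
```

The knob is gripped with the jaws at 38.8 mm. The stop is at least 22° away, so I'll turn anticlockwise in small rows to learn the feel of the clicks.

Emit:
drive_tool([
  [[0, 0, 0], [0, 0, -0.044], 35],
  [[0, 0, 0], [0, 0, -0.044], 35],
  [[0, 0, 0], [0, 0, 0], 35],
])

```text
time: 4.65
tool_pos: [0.5283, 0.0704, 0.1244]
orientation: [3.141, 0.001, 0.312]
force: [-3.6, -1.1, 6.5]
width: 0.0387
```

```bash
python3 s.py
```

```text
4.65 [0.5283 0.0704 0.1244] yaw 17.9 F [-3.6 -1.1  6.5] M [-0.068  0.618  0.092] w 0.0387 q7 -0.123 tau7 0.128
```

Emit:
drive_tool([
  [[0, 0, 0], [0, 0, -0.044], 35],
  [[0, 0, 0], [0, 0, -0.044], 35],
  [[0, 0, 0], [0, 0, 0], 35],
])

```text
time: 4.95
tool_pos: [0.5283, 0.0704, 0.1244]
orientation: [3.141, 0.001, 0.401]
force: [-3.4, -0.5, 5.5]
width: 0.0389
```

```bash
python3 s.py
```

```text
4.95 [0.5283 0.0704 0.1244] yaw 22.96 F [-3.4 -0.5  5.5] M [-0.169  0.697  0.041] w 0.0389 q7 -0.042 tau7 0.074
```

Emit:
drive_tool([
  [[0, 0, 0], [0, 0, -0.044], 35],
  [[0, 0, 0], [0, 0, -0.044], 35],
  [[0, 0, 0], [0, 0, 0], 35],
])

```text
time: 5.25
tool_pos: [0.5282, 0.0704, 0.1244]
orientation: [3.141, 0.001, 0.489]
force: [-2.9, -1.6, 6.3]
width: 0.0387
```

```bash
python3 s.py
```

```text
5.25 [0.5282 0.0704 0.1244] yaw 28.02 F [-2.9 -1.6  6.3] M [-0.095  0.696  0.21 ] w 0.0387 q7 0.038 tau7 -0.025
```

Emit:
drive_tool([
  [[0, 0, 0], [0, 0, -0.044], 35],
  [[0, 0, 0], [0, 0, -0.044], 35],
  [[0, 0, 0], [0, 0, 0], 35],
])

```text
time: 5.55
tool_pos: [0.5282, 0.0703, 0.1244]
orientation: [3.141, 0.001, 0.576]
force: [-4.0, -1.3, 6.3]
width: 0.0386
```

```bash
python3 s.py
```

```text
5.55 [0.5282 0.0703 0.1244] yaw 33.01 F [-4.  -1.3  6.3] M [-0.115  0.721  0.01 ] w 0.0386 q7 0.118 tau7 0.169
```

Torque noise matters here, so I'll hold for a few rows and look at its spread before going on.

Emit:
drive_tool([
  [[0, 0, 0], [0, 0, 0], 35],
])

```text
time: 5.65
tool_pos: [0.5282, 0.0703, 0.1244]
orientation: [3.141, 0.001, 0.576]
force: [-4.3, 0.0, 6.4]
width: 0.0388
```

```bash
python3 s.py
```

```text
5.65 [0.5282 0.0703 0.1244] yaw 32.98 F [-4.3  0.   6.4] M [-0.165  0.73   0.002] w 0.0388 q7 0.118 tau7 0.025
```

Emit:
drive_tool([
  [[0, 0, 0], [0, 0, 0], 35],
])

```text
time: 5.75
tool_pos: [0.5282, 0.0703, 0.1244]
orientation: [3.141, 0.001, 0.576]
force: [-3.5, -1.3, 6.3]
width: 0.0388
```

```bash
python3 s.py
```

```text
5.75 [0.5282 0.0703 0.1244] yaw 32.98 F [-3.5 -1.3  6.3] M [-0.122  0.739 -0.055] w 0.0388 q7 0.118 tau7 0.022
```

Emit:
drive_tool([
  [[0, 0, 0], [0, 0, -0.035], 35],
  [[0, 0, 0], [0, 0, 0], 35],
])

```text
time: 5.95
tool_pos: [0.5281, 0.0703, 0.1244]
orientation: [3.141, 0.001, 0.611]
force: [-3.6, -1.0, 7.7]
width: 0.0389
```

```bash
python3 s.py
```

```text
5.95 [0.5281 0.0703 0.1244] yaw 35.01 F [-3.6 -1.   7.7] M [-0.165  0.714 -0.023] w 0.0389 q7 0.15 tau7 0.11
```

At 20° turned the torque settles back to zero, so that is one click, and the readings need about 2 hold rows. From here I make each click a 5° probe. If it isn't the stop, the remaining 15° is safe.

Emit:
drive_tool([
  [[0, 0, 0], [0, 0, -0.026], 35],
  [[0, 0, 0], [0, 0, -0.026], 35],
  [[0, 0, 0], [0, 0, 0], 35],
  [[0, 0, 0], [0, 0, 0], 35],
  [[0, 0, 0], [0, 0, 0], 35],
])

```text
time: 6.45
tool_pos: [0.5281, 0.0703, 0.1244]
orientation: [3.141, 0.001, 0.662]
force: [-4.2, -1.0, 6.1]
width: 0.0386
```

```bash
python3 s.py
```

```text
6.45 [0.5281 0.0703 0.1244] yaw 37.96 F [-4.2 -1.   6.1] M [-0.108  0.748 -0.063] w 0.0386 q7 0.197 tau7 0.06
```

No stop here. I'll finish the click, sampling along the way.

Emit:
drive_tool([
  [[0, 0, 0], [0, 0, -0.044], 35],
  [[0, 0, 0], [0, 0, 0], 35],
  [[0, 0, 0], [0, 0, 0], 35],
])

```text
time: 6.75
tool_pos: [0.5281, 0.0703, 0.1244]
orientation: [3.141, 0.002, 0.707]
force: [-4.6, -0.4, 6.6]
width: 0.0389
```

```bash
python3 s.py
```

```text
6.75 [0.5281 0.0703 0.1244] yaw 40.5 F [-4.6 -0.4  6.6] M [-0.12   0.762  0.086] w 0.0389 q7 0.237 tau7 -0.041
```

Emit:
drive_tool([
  [[0, 0, 0], [0, 0, -0.044], 35],
  [[0, 0, 0], [0, 0, 0], 35],
  [[0, 0, 0], [0, 0, 0], 35],
])

```text
time: 7.05
tool_pos: [0.528, 0.0702, 0.1244]
orientation: [3.141, 0.002, 0.751]
force: [-3.6, -1.0, 6.7]
width: 0.0391
```

```bash
python3 s.py
```

```text
7.05 [0.528  0.0702 0.1244] yaw 43.02 F [-3.6 -1.   6.7] M [-0.11   0.825  0.064] w 0.0391 q7 0.277 tau7 -0.049
```

Emit:
drive_tool([
  [[0, 0, 0], [0, 0, -0.044], 35],
  [[0, 0, 0], [0, 0, 0], 35],
  [[0, 0, 0], [0, 0, 0], 35],
])

```text
time: 7.35
tool_pos: [0.528, 0.0703, 0.1244]
orientation: [3.141, 0.002, 0.795]
force: [-4.6, -1.0, 7.3]
width: 0.0388
```

```bash
python3 s.py
```

```text
7.35 [0.528  0.0703 0.1244] yaw 45.56 F [-4.6 -1.   7.3] M [-0.124  0.817  0.119] w 0.0388 q7 0.317 tau7 -0.106
```

Emit:
drive_tool([
  [[0, 0, 0], [0, 0, -0.044], 35],
  [[0, 0, 0], [0, 0, 0], 35],
  [[0, 0, 0], [0, 0, 0], 35],
])

```text
time: 7.65
tool_pos: [0.528, 0.0702, 0.1244]
orientation: [3.141, 0.002, 0.839]
force: [-3.8, -1.7, 8.7]
width: 0.0395
```

```bash
python3 s.py
```

```text
7.65 [0.528  0.0702 0.1244] yaw 48.09 F [-3.8 -1.7  8.7] M [-0.063  0.853  0.141] w 0.0395 q7 0.357 tau7 -0.132
```

Now it's clear: settled tau7 ≈ −Mz. It resists up to about 10° and then aids, peaking near 0.14 N m, so this is the second click being felt. I'll go on to the next rest and probe.

Emit:
drive_tool([
  [[0, 0, 0], [0, 0, -0.044], 35],
  [[0, 0, 0], [0, 0, -0.044], 35],
  [[0, 0, 0], [0, 0, 0], 35],
  [[0, 0, 0], [0, 0, 0], 35],
])

```text
time: 8.05
tool_pos: [0.528, 0.0701, 0.1244]
orientation: [-3.141, 0.002, 0.926]
force: [-4.8, -1.5, 8.0]
width: 0.0387
```

```bash
python3 s.py
```

```text
8.05 [0.528  0.0701 0.1244] yaw 53.07 F [-4.8 -1.5  8. ] M [-0.164  0.866 -0.039] w 0.0387 q7 0.436 tau7 0.048
```

Emit:
drive_tool([
  [[0, 0, 0], [0, 0, -0.044], 35],
  [[0, 0, 0], [0, 0, -0.035], 35],
  [[0, 0, 0], [0, 0, 0], 35],
  [[0, 0, 0], [0, 0, 0], 35],
])

```text
time: 8.45
tool_pos: [0.5279, 0.0701, 0.1244]
orientation: [-3.141, 0.002, 1.005]
force: [-4.5, -1.2, 9.1]
width: 0.0386
```

```bash
python3 s.py
```

```text
8.45 [0.5279 0.0701 0.1244] yaw 57.56 F [-4.5 -1.2  9.1] M [-0.123  0.859 -0.141] w 0.0386 q7 0.507 tau7 0.163
```

Emit:
drive_tool([
  [[0, 0, 0], [0, 0, -0.035], 35],
  [[0, 0, 0], [0, 0, 0], 35],
  [[0, 0, 0], [0, 0, 0], 35],
])

```text
time: 8.75
tool_pos: [0.5279, 0.0701, 0.1244]
orientation: [-3.141, 0.002, 1.039]
force: [-5.6, -1.0, 7.8]
width: 0.0386
```

```bash
python3 s.py
```

```text
8.75 [0.5279 0.0701 0.1244] yaw 59.54 F [-5.6 -1.   7.8] M [-0.081  0.876 -0.322] w 0.0386 q7 0.538 tau7 0.293
```

Emit:
drive_tool([
  [[0, 0, 0], [0, 0, -0.01], 35],
  [[0, 0, 0], [0, 0, 0], 35],
  [[0, 0, 0], [0, 0, 0], 35],
  [[0, 0, 0], [0, 0, 0], 35],
])

```text
time: 9.15
tool_pos: [0.5279, 0.0701, 0.1244]
orientation: [-3.141, 0.002, 1.049]
force: [-4.4, -1.6, 8.1]
width: 0.0389
```

```bash
python3 s.py
```

```text
9.15 [0.5279 0.0701 0.1244] yaw 60.08 F [-4.4 -1.6  8.1] M [-0.095  0.896 -0.34 ] w 0.0389 q7 0.547 tau7 0.371
```

0.34 to 0.37 N m, and rising steeply with angle, is the stop. Rest 0 is then at yaw of about 53°, so the dial started at rest 2. I'll come back to rest 0 and then turn clockwise click by click, feeling at 5° and at the rests.

Emit:
drive_tool([
  [[0, 0, 0], [0, 0, 0.062], 35],
  [[0, 0, 0], [0, 0, 0.062], 35],
  [[0, 0, 0], [0, 0, 0], 35],
  [[0, 0, 0], [0, 0, 0], 35],
  [[0, 0, 0], [0, 0, 0], 35],
])

```text
time: 9.65
tool_pos: [0.5279, 0.0701, 0.1244]
orientation: [-3.142, 0.002, 0.926]
force: [-4.9, -2.3, 7.9]
width: 0.0386
```

```bash
python3 s.py
```

```text
9.65 [0.5279 0.0701 0.1244] yaw 53.07 F [-4.9 -2.3  7.9] M [-0.19   0.848 -0.05 ] w 0.0386 q7 0.436 tau7 0.091
```

Emit:
drive_tool([
  [[0, 0, 0], [0, 0, 0.0436], 35],
  [[0, 0, 0], [0, 0, 0.0436], 35],
  [[0, 0, 0], [0, 0, 0], 35],
  [[0, 0, 0], [0, 0, 0], 35],
])

```text
time: 10.05
tool_pos: [0.528, 0.0702, 0.1244]
orientation: [3.141, 0.002, 0.839]
force: [-4.5, -0.7, 6.9]
width: 0.039
```

```bash
python3 s.py
```

```text
10.05 [0.528  0.0702 0.1244] yaw 48.09 F [-4.5 -0.7  6.9] M [-0.202  0.775 -0.072] w 0.039 q7 0.357 tau7 0.013
```

Emit:
drive_tool([
  [[0, 0, 0], [0, 0, 0.0654], 35],
  [[0, 0, 0], [0, 0, 0.0654], 35],
  [[0, 0, 0], [0, 0, 0.0654], 35],
  [[0, 0, 0], [0, 0, 0.0654], 35],
  [[0, 0, 0], [0, 0, 0], 35],
  [[0, 0, 0], [0, 0, 0], 35],
])

```text
time: 10.65
tool_pos: [0.5282, 0.0703, 0.1244]
orientation: [3.141, 0.001, 0.578]
force: [-4.1, -0.1, 6.3]
width: 0.0387
```

```bash
python3 s.py
```

```text
10.65 [0.5282 0.0703 0.1244] yaw 33.09 F [-4.1 -0.1  6.3] M [-0.122  0.721 -0.098] w 0.0387 q7 0.12 tau7 0.104
```

These readings don't match the anticlockwise feel at the same yaws, so either the grip slipped a little at the stop or the readings hadn't settled. I'll hold still and re-read.

Emit:
drive_tool([
  [[0, 0, 0], [0, 0, 0], 35],
  [[0, 0, 0], [0, 0, 0], 35],
  [[0, 0, 0], [0, 0, 0], 35],
])

```text
time: 10.95
tool_pos: [0.5282, 0.0703, 0.1244]
orientation: [3.141, 0.001, 0.577]
force: [-3.5, -0.7, 7.2]
width: 0.0386
```

```bash
python3 s.py
```

```text
10.95 [0.5282 0.0703 0.1244] yaw 33.09 F [-3.5 -0.7  7.2] M [-0.118  0.744 -0.126] w 0.0386 q7 0.12 tau7 0.105
```

Emit:
drive_tool([
  [[0, 0, 0], [0, 0, 0], 35],
  [[0, 0, 0], [0, 0, 0], 35],
])

```text
time: 11.15
tool_pos: [0.5282, 0.0703, 0.1244]
orientation: [3.141, 0.001, 0.577]
force: [-3.9, -0.8, 6.6]
width: 0.0387
```

```bash
python3 s.py
```

```text
11.15 [0.5282 0.0703 0.1244] yaw 33.09 F [-3.9 -0.8  6.6] M [-0.15   0.716 -0.099] w 0.0387 q7 0.12 tau7 0.105
```

The reading is a stable −0.12, so the jaws and dial are not where the plain count says. To remove the doubt I'll go back to the stop, let go there so the dial springs to rest 0 exactly, re-grip and count from a clean zero.

Emit:
drive_tool([
  [[0, 0, 0], [0, 0, -0.0654], 35],
  [[0, 0, 0], [0, 0, -0.0654], 35],
  [[0, 0, 0], [0, 0, -0.0654], 35],
  [[0, 0, 0], [0, 0, -0.0654], 35],
  [[0, 0, 0], [0, 0, 0], 35],
  [[0, 0, 0], [0, 0, 0], 35],
])

```text
time: 11.75
tool_pos: [0.528, 0.0702, 0.1244]
orientation: [3.141, 0.002, 0.84]
force: [-4.2, -1.9, 7.3]
width: 0.0388
```

```bash
python3 s.py
```

```text
11.75 [0.528  0.0702 0.1244] yaw 48.13 F [-4.2 -1.9  7.3] M [-0.147  0.793  0.143] w 0.0388 q7 0.358 tau7 -0.129
```

Emit:
drive_tool([
  [[0, 0, 0], [0, 0, -0.044], 35],
  [[0, 0, 0], [0, 0, 0], 35],
  [[0, 0, 0], [0, 0, 0], 35],
])

```text
time: 12.05
tool_pos: [0.5279, 0.0702, 0.1244]
orientation: [3.141, 0.002, 0.884]
force: [-4.6, -1.5, 7.5]
width: 0.0386
```

```bash
python3 s.py
```

```text
12.05 [0.5279 0.0702 0.1244] yaw 50.66 F [-4.6 -1.5  7.5] M [-0.116  0.859  0.207] w 0.0386 q7 0.398 tau7 -0.173
```

Emit:
drive_tool([
  [[0, 0, 0], [0, 0, -0.044], 35],
  [[0, 0, 0], [0, 0, 0], 35],
  [[0, 0, 0], [0, 0, 0], 35],
])

```text
time: 12.35
tool_pos: [0.5279, 0.0701, 0.1244]
orientation: [-3.142, 0.002, 0.927]
force: [-4.8, -1.5, 7.7]
width: 0.0385
```

```bash
python3 s.py
```

```text
12.35 [0.5279 0.0701 0.1244] yaw 53.12 F [-4.8 -1.5  7.7] M [-0.149  0.801 -0.028] w 0.0385 q7 0.437 tau7 0.057
```

Emit:
drive_tool([
  [[0, 0, 0], [0, 0, -0.044], 35],
  [[0, 0, 0], [0, 0, 0], 35],
  [[0, 0, 0], [0, 0, 0], 35],
])

```text
time: 12.65
tool_pos: [0.5279, 0.0701, 0.1244]
orientation: [-3.141, 0.002, 0.971]
force: [-5.1, -1.0, 8.6]
width: 0.0387
```

```bash
python3 s.py
```

```text
12.65 [0.5279 0.0701 0.1244] yaw 55.64 F [-5.1 -1.   8.6] M [-0.131  0.851 -0.048] w 0.0387 q7 0.477 tau7 0.07
```

Emit:
drive_tool([
  [[0, 0, 0], [0, 0, -0.044], 35],
  [[0, 0, 0], [0, 0, 0], 35],
  [[0, 0, 0], [0, 0, 0], 35],
])

```text
time: 12.95
tool_pos: [0.5279, 0.0701, 0.1244]
orientation: [-3.141, 0.002, 1.014]
force: [-5.3, -1.5, 8.9]
width: 0.0386
```

```bash
python3 s.py
```

```text
12.95 [0.5279 0.0701 0.1244] yaw 58.12 F [-5.3 -1.5  8.9] M [-0.156  0.89  -0.224] w 0.0386 q7 0.516 tau7 0.186
```

Emit:
drive_tool([
  [[0, 0, 0], [0, 0, -0.026], 35],
  [[0, 0, 0], [0, 0, 0], 35],
  [[0, 0, 0], [0, 0, 0], 35],
])

```text
time: 13.25
tool_pos: [0.5279, 0.0701, 0.1244]
orientation: [-3.141, 0.002, 1.04]
force: [-4.9, -1.2, 7.1]
width: 0.0388
```

```bash
python3 s.py
```

```text
13.25 [0.5279 0.0701 0.1244] yaw 59.59 F [-4.9 -1.2  7.1] M [-0.077  0.942 -0.325] w 0.0388 q7 0.54 tau7 0.27
```

The stop is repeatable (−0.32 N m at yaw 59.6° both times), so nothing slipped for good. I'll let go here so the dial springs to rest 0, then check centring.

Emit:
drive_tool([
  [[0, 0, 0], [0, 0, 0], 58],
  [[0, 0, 0], [0, 0, 0], 58],
  [[0, 0, 0], [0, 0, 0], 58],
  [[0, 0, 0], [0, 0, 0], 58],
  [[0, 0, 0], [0, 0, 0], 58],
])

```text
time: 13.75
tool_pos: [0.5286, 0.0705, 0.1232]
orientation: [3.142, -0.0, 1.042]
force: [-0.1, -0.6, -0.6]
width: 0.0582
```

```bash
python3 s.py; python3 w.py w3
```

```text
13.75 [0.5286 0.0705 0.1232] yaw 59.7 F [-0.1 -0.6 -0.6] M [-0.036 -0.041 -0.042] w 0.0582 q7 0.54 tau7 0.0
[0.52859313 0.0705484  0.12320686] [ 3.14158041e+00 -8.45565185e-06  1.04199952e+00] [ 0.391  0.392 -0.739  1.924  0.323  0.947  0.54 ]
[     0      0    512    375 122035] [230.7 155.6] z.152 [0.4737 0.0929 0.152 ] z.124 [0.4772 0.0883 0.124 ]
[ 219  267   68   57 3063] [252.3 295. ] z.152 [0.5277 0.07   0.152 ] z.124 [0.5456 0.0592 0.124 ]
[164 278  13  10  78] [171.6 281.7] z.152 [0.5057 0.0447 0.152 ] z.124 [0.5177 0.0272 0.124 ]
[333 278  13  10  80] [337.4 281.8] z.152 [0.5399 0.1032 0.152 ] z.124 [0.561  0.1012 0.124 ]
[ 361  343   46   41 1213] [379.1 367.3] z.152 [0.5934 0.1002 0.152 ] z.124 [0.6287 0.0974 0.124 ]
[ 103  344   46   40 1133] [129.6 366.9] z.152 [ 0.5342 -0.0007  0.152 ] z.124 [ 0.5538 -0.0302  0.124 ]
```

View pics/w3.png

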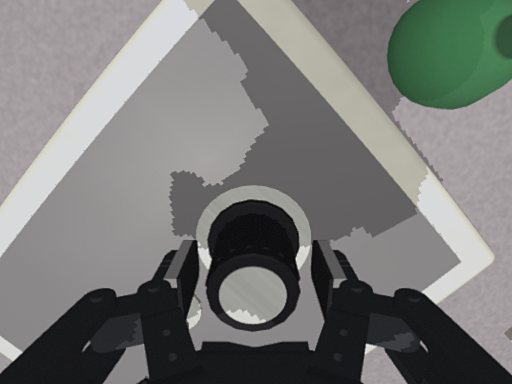

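The dial's disc is at (252,295), giving (0.528, 0.070), so the jaws are centred to within 1 mm. The dial is free at rest 0. I'll re-grip here at yaw 59.7°, so filter seven should come at yaw of about −80.3°.

Emit:
drive_tool([
  [[-0.8, 0, 0], [0, 0, 0], 50],
  [[0, 0, 0], [0, 0, 0], 43],
  [[0, 0, 0], [0, 0, 0], 36],
  [[0, 0, 0], [0, 0, 0], 35],
  [[0, 0, 0], [0, 0, 0], 35],
  [[0, 0, 0], [0, 0, 0], 35],
])

```text
time: 14.4
tool_pos: [0.5282, 0.0698, 0.1235]
orientation: [3.141, 0.0, 1.042]
force: [-2.1, -0.5, 3.4]
width: 0.0388
```

```bash
python3 s.py
```

```text
14.4 [0.5282 0.0698 0.1235] yaw 59.69 F [-2.1 -0.5  3.4] M [-0.046  0.295  0.027] w 0.0388 q7 0.542 tau7 0.002
```

Emit:
drive_tool([
  [[0, 0, 0], [0, 0, 0.0436], 35],
  [[0, 0, 0], [0, 0, 0.0436], 35],
  [[0, 0, 0], [0, 0, 0], 35],
  [[0, 0, 0], [0, 0, 0], 35],
])

```text
time: 14.8
tool_pos: [0.5282, 0.0699, 0.1235]
orientation: [3.141, 0.0, 0.955]
force: [-1.6, -0.6, 4.1]
width: 0.039
```

```bash
python3 s.py
```

```text
14.8 [0.5282 0.0699 0.1235] yaw 54.74 F [-1.6 -0.6  4.1] M [-0.07   0.329 -0.04 ] w 0.039 q7 0.464 tau7 0.01
```

Emit:
drive_tool([
  [[0, 0, 0], [0, 0, 0.0436], 35],
  [[0, 0, 0], [0, 0, 0.0436], 35],
  [[0, 0, 0], [0, 0, 0], 35],
  [[0, 0, 0], [0, 0, 0], 35],
])

```text
time: 15.2
tool_pos: [0.5282, 0.0699, 0.1235]
orientation: [3.141, -0.0, 0.868]
force: [-1.3, 0.5, 4.9]
width: 0.0385
```

```bash
python3 s.py
```

```text
15.2 [0.5282 0.0699 0.1235] yaw 49.75 F [-1.3  0.5  4.9] M [-0.068  0.351 -0.037] w 0.0385 q7 0.385 tau7 0.078
```

Emit:
drive_tool([
  [[0, 0, 0], [0, 0, 0.0436], 35],
  [[0, 0, 0], [0, 0, 0.0436], 35],
  [[0, 0, 0], [0, 0, 0], 35],
  [[0, 0, 0], [0, 0, 0], 35],
])

```text
time: 15.6
tool_pos: [0.5283, 0.0699, 0.1235]
orientation: [3.141, -0.0, 0.781]
force: [-1.4, 0.2, 5.7]
width: 0.0387
```

```bash
python3 s.py
```

```text
15.6 [0.5283 0.0699 0.1235] yaw 44.76 F [-1.4  0.2  5.7] M [-0.08   0.401 -0.153] w 0.0387 q7 0.306 tau7 0.157
```

Emit:
drive_tool([
  [[0, 0, 0], [0, 0, 0.0436], 35],
  [[0, 0, 0], [0, 0, 0.0436], 35],
  [[0, 0, 0], [0, 0, 0], 35],
  [[0, 0, 0], [0, 0, 0], 35],
])

```text
time: 16.0
tool_pos: [0.5283, 0.0699, 0.1235]
orientation: [3.141, -0.0, 0.695]
force: [-2.2, -0.4, 5.1]
width: 0.0385
```

```bash
python3 s.py
```

```text
16.0 [0.5283 0.0699 0.1235] yaw 39.81 F [-2.2 -0.4  5.1] M [-0.033  0.38  -0.046] w 0.0385 q7 0.228 tau7 0.06
```

The clockwise feel mirrors the anticlockwise one: about −0.15 aiding at 15°, falling to about zero at 20°. That's click 1. I'll go on, sampling each click at 15° (aiding peak) and 20° (rest).

Emit:
drive_tool([
  [[0, 0, 0], [0, 0, 0.0873], 35],
  [[0, 0, 0], [0, 0, 0.0873], 35],
  [[0, 0, 0], [0, 0, 0.0873], 35],
  [[0, 0, 0], [0, 0, 0], 35],
  [[0, 0, 0], [0, 0, 0], 35],
])

```text
time: 16.5
tool_pos: [0.5284, 0.07, 0.1235]
orientation: [3.141, -0.001, 0.434]
force: [-1.7, 0.1, 4.7]
width: 0.0388
```

```bash
python3 s.py
```

```text
16.5 [0.5284 0.07   0.1235] yaw 24.87 F [-1.7  0.1  4.7] M [ 0.024  0.273 -0.084] w 0.0388 q7 -0.01 tau7 0.112
```

Emit:
drive_tool([
  [[0, 0, 0], [0, 0, 0.0436], 35],
  [[0, 0, 0], [0, 0, 0.0436], 35],
  [[0, 0, 0], [0, 0, 0], 35],
  [[0, 0, 0], [0, 0, 0], 35],
])

```text
time: 16.9
tool_pos: [0.5285, 0.0701, 0.1235]
orientation: [-3.142, -0.001, 0.347]
force: [-1.5, -0.3, 5.7]
width: 0.0388
```

```bash
python3 s.py
```

```text
16.9 [0.5285 0.0701 0.1235] yaw 19.89 F [-1.5 -0.3  5.7] M [ 0.038  0.266 -0.102] w 0.0388 q7 -0.09 tau7 0.075
```

Emit:
drive_tool([
  [[0, 0, 0], [0, 0, 0.0873], 35],
  [[0, 0, 0], [0, 0, 0.0873], 35],
  [[0, 0, 0], [0, 0, 0.0873], 35],
  [[0, 0, 0], [0, 0, 0], 35],
  [[0, 0, 0], [0, 0, 0], 35],
])

```text
time: 17.4
tool_pos: [0.5285, 0.0701, 0.1235]
orientation: [-3.141, -0.001, 0.085]
force: [0.8, 1.0, 4.7]
width: 0.0388
```

```bash
python3 s.py
```

```text
17.4 [0.5285 0.0701 0.1235] yaw 4.88 F [0.8 1.  4.7] M [ 0.11   0.102 -0.009] w 0.0388 q7 -0.33 tau7 0.091
```

Emit:
drive_tool([
  [[0, 0, 0], [0, 0, 0.0436], 35],
  [[0, 0, 0], [0, 0, 0.0436], 35],
  [[0, 0, 0], [0, 0, 0], 35],
  [[0, 0, 0], [0, 0, 0], 35],
])

```text
time: 17.8
tool_pos: [0.5286, 0.0701, 0.1235]
orientation: [-3.141, -0.001, -0.003]
force: [1.1, 1.4, 4.8]
width: 0.0387
```

```bash
python3 s.py
```

```text
17.8 [0.5286 0.0701 0.1235] yaw -0.16 F [1.1 1.4 4.8] M [ 0.166 -0.061 -0.04 ] w 0.0387 q7 -0.411 tau7 0.034
```

Three clicks so far, near rest each time. Four more.

Emit:
drive_tool([
  [[0, 0, 0], [0, 0, 0.0873], 35],
  [[0, 0, 0], [0, 0, 0.0873], 35],
  [[0, 0, 0], [0, 0, 0.0873], 35],
  [[0, 0, 0], [0, 0, 0], 35],
  [[0, 0, 0], [0, 0, 0], 35],
])

```text
time: 18.3
tool_pos: [0.5287, 0.07, 0.1235]
orientation: [-3.141, -0.001, -0.265]
force: [1.4, 0.9, 5.0]
width: 0.0386
```

```bash
python3 s.py
```

```text
18.3 [0.5287 0.07   0.1235] yaw -15.16 F [1.4 0.9 5. ] M [ 0.23  -0.288 -0.067] w 0.0386 q7 -0.652 tau7 0.089
```

Emit:
drive_tool([
  [[0, 0, 0], [0, 0, 0.0436], 35],
  [[0, 0, 0], [0, 0, 0.0436], 35],
  [[0, 0, 0], [0, 0, 0], 35],
  [[0, 0, 0], [0, 0, 0], 35],
])

```text
time: 18.7
tool_pos: [0.5288, 0.07, 0.1235]
orientation: [-3.141, -0.001, -0.352]
force: [2.9, 1.1, 4.1]
width: 0.0383
```

```bash
python3 s.py
```

```text
18.7 [0.5288 0.07   0.1235] yaw -20.18 F [2.9 1.1 4.1] M [ 0.24  -0.47  -0.009] w 0.0383 q7 -0.733 tau7 0.028
```

Emit:
drive_tool([
  [[0, 0, 0], [0, 0, 0.0873], 35],
  [[0, 0, 0], [0, 0, 0.0873], 35],
  [[0, 0, 0], [0, 0, 0.0873], 35],
  [[0, 0, 0], [0, 0, 0], 35],
  [[0, 0, 0], [0, 0, 0], 35],
])

```text
time: 19.2
tool_pos: [0.5288, 0.0699, 0.1235]
orientation: [-3.14, -0.001, -0.614]
force: [2.9, 2.0, 3.6]
width: 0.0388
```

```bash
python3 s.py
```

```text
19.2 [0.5288 0.0699 0.1235] yaw -35.17 F [2.9 2.  3.6] M [ 0.246 -0.744 -0.137] w 0.0388 q7 -0.975 tau7 0.097
```

Emit:
drive_tool([
  [[0, 0, 0], [0, 0, 0.0436], 35],
  [[0, 0, 0], [0, 0, 0.0436], 35],
  [[0, 0, 0], [0, 0, 0], 35],
  [[0, 0, 0], [0, 0, 0], 35],
])

```text
time: 19.6
tool_pos: [0.5289, 0.0699, 0.1235]
orientation: [-3.14, -0.001, -0.701]
force: [4.9, 1.3, 2.8]
width: 0.0388
```

```bash
python3 s.py
```

```text
19.6 [0.5289 0.0699 0.1235] yaw -40.18 F [4.9 1.3 2.8] M [ 0.305 -0.943  0.045] w 0.0388 q7 -1.057 tau7 0.018
```

Emit:
drive_tool([
  [[0, 0, 0], [0, 0, 0.0873], 35],
  [[0, 0, 0], [0, 0, 0.0873], 35],
  [[0, 0, 0], [0, 0, 0.0873], 35],
  [[0, 0, 0], [0, 0, 0], 35],
  [[0, 0, 0], [0, 0, 0], 35],
])

```text
time: 20.1
tool_pos: [0.529, 0.0698, 0.1235]
orientation: [-3.14, -0.001, -0.964]
force: [4.4, 1.7, 2.4]
width: 0.0391
```

```bash
python3 s.py
```

```text
20.1 [0.529  0.0698 0.1235] yaw -55.24 F [4.4 1.7 2.4] M [ 0.232 -0.988 -0.152] w 0.0391 q7 -1.3 tau7 0.097
```

Emit:
drive_tool([
  [[0, 0, 0], [0, 0, 0.0436], 35],
  [[0, 0, 0], [0, 0, 0.0436], 35],
  [[0, 0, 0], [0, 0, 0], 35],
  [[0, 0, 0], [0, 0, 0], 35],
])

```text
time: 20.5
tool_pos: [0.529, 0.0698, 0.1235]
orientation: [-3.14, -0.001, -1.051]
force: [6.2, 0.5, 2.5]
width: 0.0391
```

```bash
python3 s.py
```

```text
20.5 [0.529  0.0698 0.1235] yaw -60.22 F [6.2 0.5 2.5] M [ 0.226 -0.992 -0.048] w 0.0391 q7 -1.381 tau7 0.035
```

Emit:
drive_tool([
  [[0, 0, 0], [0, 0, 0.0873], 35],
  [[0, 0, 0], [0, 0, 0.0873], 35],
  [[0, 0, 0], [0, 0, 0.0873], 35],
  [[0, 0, 0], [0, 0, 0], 35],
  [[0, 0, 0], [0, 0, 0], 35],
])

```text
time: 21.0
tool_pos: [0.5291, 0.0696, 0.1235]
orientation: [-3.14, -0.0, -1.313]
force: [4.3, 1.5, 3.2]
width: 0.0388
```

```bash
python3 s.py
```

```text
21.0 [0.5291 0.0696 0.1235] yaw -75.25 F [4.3 1.5 3.2] M [ 0.141 -1.019 -0.16 ] w 0.0388 q7 -1.625 tau7 0.106
```

Emit:
drive_tool([
  [[0, 0, 0], [0, 0, 0.0436], 35],
  [[0, 0, 0], [0, 0, 0.0436], 35],
  [[0, 0, 0], [0, 0, 0], 35],
  [[0, 0, 0], [0, 0, 0], 35],
])

```text
time: 21.4
tool_pos: [0.529, 0.0696, 0.1235]
orientation: [-3.14, -0.0, -1.4]
force: [5.4, 0.8, 2.7]
width: 0.0387
```

```bash
python3 s.py
```

```text
21.4 [0.529  0.0696 0.1235] yaw -80.22 F [5.4 0.8 2.7] M [ 0.115 -1.045 -0.026] w 0.0387 q7 -1.706 tau7 0.039
```

Seven clicks felt, with torque near zero at the seventh. One finger now points at the pin, so I'll open only to 50 mm and then rise.

Emit:
drive_tool([
  [[0, 0, 0], [0, 0, 0], 50],
  [[0, 0, 0], [0, 0, 0], 50],
  [[0, 0, 0], [0, 0, 0], 50],
  [[0, 0, 0], [0, 0, 0], 50],
  [[0, 0, -15], [0, 0, 0], 50],
  [[0, 0, -25], [0, 0, 0], 50],
  [[0, 0, -40], [0, 0, 0], 50],
  [[0, 0, -30], [0, 0, 0], 50],
  [[0, 0, 0], [0, 0, 0], 50],
  [[0, 0, 0], [0, 0, 0], 50],
])

```text
time: 22.4
tool_pos: [0.528, 0.0698, 0.2335]
orientation: [-3.141, -0.0, -1.401]
force: [0.3, 0.1, 0.1]
width: 0.0499
```

```bash
python3 s.py; python3 w.py w4
```

```text
22.4 [0.528  0.0698 0.2335] yaw -80.29 F [0.3 0.1 0.1] M [-0.014  0.075 -0.005] w 0.0499 q7 -1.669 tau7 0.003
[0.52795391 0.06976846 0.23346963] [-3.14130723e+00 -3.12999196e-04 -1.40138294e+00] [ 0.022  0.202 -0.269  1.818  0.059  1.129 -1.669]
[     0      0    512    378 137008] [258.1 155.7] z.152 [0.5644 0.0738 0.152 ] z.124 [0.5592 0.0726 0.124 ]
[426 106  14  14 157] [432.4 112.4] z.152 [ 0.6163 -0.0425  0.152 ] z.124 [ 0.6178 -0.0589  0.124 ]
[ 237  186   37   35 1021] [255. 203.] z.152 [0.5283 0.07   0.152 ] z.124 [0.5185 0.0682 0.124 ]
[131 214  17   8  59] [137.7 218. ] z.152 [0.5008 0.1577 0.152 ] z.124 [0.4874 0.1673 0.124 ]
[175 276  13   9  59] [183.2 279.6] z.152 [0.4515 0.1175 0.152 ] z.124 [0.4316 0.1219 0.124 ]
[322 276  13   9  63] [326.1 279.4] z.152 [4.716e-01 3.000e-04 1.520e-01] z.124 [ 0.4543 -0.0105  0.124 ]
[ 357  342   43   42 1085] [372.2 366.8] z.152 [ 0.3828 -0.0685  0.152 ] z.124 [ 0.354  -0.0882  0.124 ]
[111 343  42  41 892] [136.9 366.8] z.152 [0.3455 0.1532 0.152 ] z.124 [0.3118 0.1623 0.124 ]
```

View pics/w4.png

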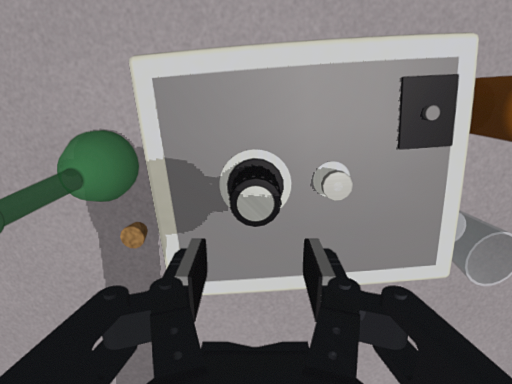

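The dial's disc is at (255,203) and the pin cap at about (337,185). I'll turn the jaws square to the dial–pin line so the fingers stay clear of the dial, and close them.

Emit:
drive_tool([
  [[0, 0, 0], [0, 0, -0.137], 30],
  [[0, 0, 0], [0, 0, -0.137], 0],
  [[0, 0, 0], [0, 0, -0.137], 0],
  [[0, 0, 0], [0, 0, -0.137], 0],
  [[0, 0, 0], [0, 0, -0.137], 0],
  [[0, 0, 0], [0, 0, -0.137], 0],
  [[0, 0, 0], [0, 0, -0.137], 0],
  [[0, 0, 0], [0, 0, -0.137], 0],
  [[0, 0, 0], [0, 0, -0.137], 0],
  [[0, 0, 0], [0, 0, -0.137], 0],
  [[0, 0, 0], [0, 0, -0.137], 0],
  [[0, 0, 0], [0, 0, -0.137], 0],
])

```text
time: 23.65
tool_pos: [0.5268, 0.0695, 0.2312]
orientation: [-3.141, 0.004, 0.248]
force: [-1.0, -0.1, 0.1]
width: 0.0001
```

```bash
cat >> w.py <<'E'
if len(sys.argv)>2:
    u,v=map(float,sys.argv[2:4]); print("pin ray",wray([(u,v)],float(sys.argv[4])))
E
python3 s.py; python3 w.py w5 | head -6
```

```text
23.65 [0.5268 0.0695 0.2312] yaw 14.23 F [-1.  -0.1  0.1] M [ 0.002 -0.04   0.021] w 0.0001 q7 -0.063 tau7 -1.094
[0.52678215 0.06950523 0.23116448] [-3.14105156  0.00420265  0.24834194] [ 0.191  0.219 -0.466  1.816  0.107  1.136 -0.063]
[     0      0    512    384 132613] [266.1 175.7] z.152 [0.5285 0.0937 0.152 ] z.124 [0.5312 0.0868 0.124 ]
[ 239  188   38   36 1065] [257.4 205.3] z.152 [0.528  0.0699 0.152 ] z.124 [0.5307 0.0599 0.124 ]
[248 317  14  30 304] [254.5 333.2] z.152 [ 0.5555 -0.0476  0.152 ] z.124 [ 0.5617 -0.0729  0.124 ]
[150 325  21  19 155] [160.4 333.3] z.152 [ 0.4743 -0.0696  0.152 ] z.124 [ 0.4699 -0.0979  0.124 ]
[340 325  21  20 145] [350.2 334.3] z.152 [ 0.6387 -0.0287  0.152 ] z.124 [ 0.6559 -0.0516  0.124 ]
```

View pics/w5.png

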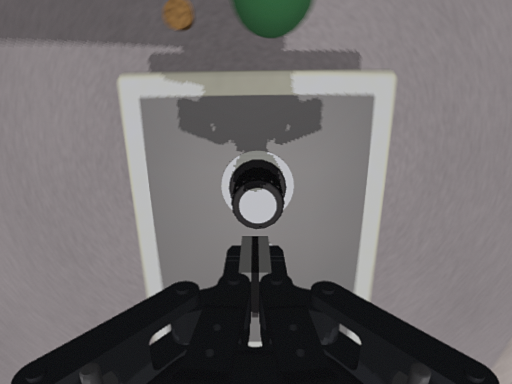

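```bash
python3 - <<'E'
from h import *
from scipy.spatial.transform import Rotation as Ro
c=optics.read_camera("wrist")
T=np.array(c["tool_from_camera"])
for f,pos,ori,g in (("w4",[0.52795,0.06977,0.23347],[-3.1413,-.0003,-1.40138],(337.5,185)),("w1",[0.53316,0.03459,0.25953],[3.14057,-.00037,.22545],(259.5,218)),("w2",[.52966,.06651,.17443],[3.14135,.00039,.22109],(257,303))):
    im=cv2.imread(f"pics/{f}.png").astype(int)
    R=Ro.from_euler('xyz',ori).as_matrix()
    x,y=int(g[0]),int(g[1]); sub=im[y-20:y+20,x-20:x+20].min(2); 
    for th in (115,130,150):
        nb,l,st,ce=cv2.connectedComponentsWithStats((sub>th).astype(np.uint8),connectivity=4); k=l[20,20]; print(th,st[k],ce[k]+[x-20,y-20])
    p=cv2.undistortPoints(np.array(g,float).reshape(1,1,2),c["K"],c["dist"]).reshape(2)
    d=R@T[:3,:3]@np.r_[p,1]; o=R@T[:3,3]+pos
    print(f,o+d*(.124-o[2])/d[2])
E
python3 s.py
```

```text
115 [   0    0   40   40 1521] [337.00920447 184.82642998]
130 [   0    0   40   36 1202] [336.63810316 181.31530782]
150 [  1   0  35  36 801] [337.06616729 182.55305868]
w4 [0.54658776 0.00247388 0.124     ]
115 [   0    0   40   40 1528] [258.54450262 218.0091623 ]
130 [   0    0   40   40 1210] [258.20743802 217.68677686]
150 [  4   5  30  28 525] [257.75809524 218.1447619 ]
w1 [0.54490367 0.00249634 0.124     ]
115 [   0    0   40   40 1388] [256.39769452 304.62536023]
130 [  3   6  35  29 781] [256.67733675 303.33290653]
150 [  3   6  34  29 726] [256.74931129 303.16115702]
w2 [0.54526482 0.00266517 0.124     ]
23.75 [0.5269 0.0695 0.2314] yaw 13.89 F [-0.8  0.3 -0.6] M [ 0.005  0.053 -0.008] w 0.0002 q7 -0.069 tau7 0.594
```

Three wrist views put the pin at (0.5455, 0.0022), 70.0 mm from the dial axis as given. I'll move over it and go down to about 13 mm above the cap.

Emit:
drive_tool([
  [[1.7, 35, 0], [0, 0, 0], 0],
  [[0, 35, 0], [0, 0, 0], 0],
  [[0, 0, 0], [0, 0, 0], 0],
  [[0, 0, 30], [0, 0, 0], 0],
  [[0, 0, 30], [0, 0, 0], 0],
  [[0, 0, 26], [0, 0, 0], 0],
  [[0, 0, 0], [0, 0, 0], 0],
  [[0, 0, 0], [0, 0, 0], 0],
])

```text
time: 24.55
tool_pos: [0.5461, 0.0027, 0.1469]
orientation: [-3.141, 0.002, 0.242]
force: [0.3, -0.7, 0.3]
width: 0.0002
```

```bash
python3 s.py
python3 - <<'E'
from h import *
for n,(a,b,x0,x1) in {"scene":(140,240,200,320),"side":(120,240,190,310)}.items():
    c=optics.read_camera(n); cv2.imwrite(f"pics/{n}5.png",cv2.resize(c["pixels"][a:b,x0:x1,::-1],None,fx=4,fy=4))
E
```

```text
24.55 [0.5461 0.0027 0.1469] yaw 13.84 F [ 0.3 -0.7  0.3] M [0.065 0.032 0.014] w 0.0002 q7 0.018 tau7 -0.016
```

View pics/scene5.png

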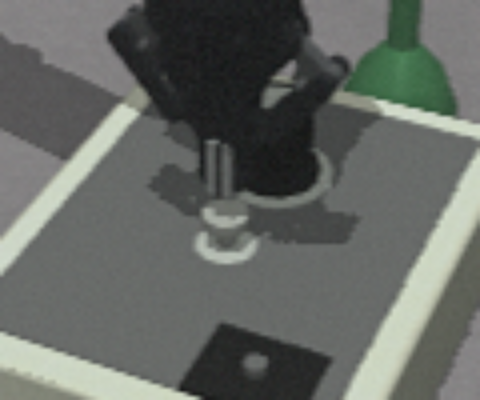

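View pics/side5.png

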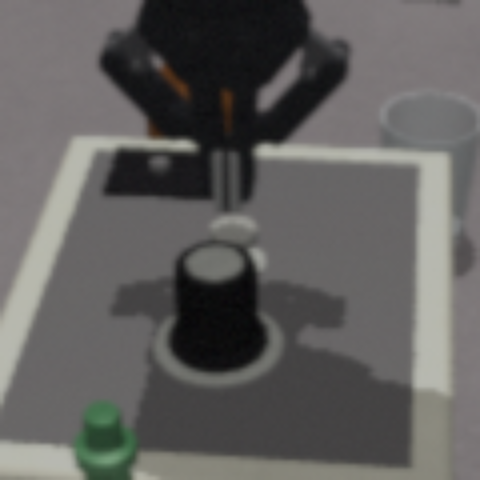

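Both views show the closed fingertips right over the pin cap and clear of the dial. I'll go down in small steps, watching the force.

Emit:
drive_tool([
  [[0, 0, 6], [0, 0, 0], 0],
  [[0, 0, 5], [0, 0, 0], 0],
  [[0, 0, 0], [0, 0, 0], 0],
])

```text
time: 24.95
tool_pos: [0.5462, 0.0022, 0.1358]
orientation: [3.142, 0.001, 0.242]
force: [-1.4, 0.2, 0.2]
width: -0.0001
```

Emit:
drive_tool([
  [[0, 0, 2], [0, 0, 0], 0],
  [[0, 0, 0], [0, 0, 0], 0],
])

```text
time: 25.15
tool_pos: [0.5465, 0.0022, 0.1341]
orientation: [3.142, 0.0, 0.242]
force: [-0.2, -0.4, -0.3]
width: -0.0
```

Emit:
drive_tool([
  [[0, 0, 1.5], [0, 0, 0], 0],
  [[0, 0, 0], [0, 0, 0], 0],
])

```text
time: 25.35
tool_pos: [0.5465, 0.0022, 0.1327]
orientation: [3.141, 0.0, 0.242]
force: [0.0, -0.2, 0.3]
width: -0.0003
```

Emit:
drive_tool([
  [[0, 0, 1], [0, 0, 0], 0],
  [[0, 0, 0], [0, 0, 0], 0],
])

```text
time: 25.55
tool_pos: [0.5468, 0.0023, 0.1319]
orientation: [3.141, -0.0, 0.242]
force: [0.5, 1.1, -0.2]
width: -0.0003
```

Emit:
drive_tool([
  [[0, 0, 1], [0, 0, 0], 0],
  [[0, 0, 0], [0, 0, 0], 0],
])

```text
time: 25.75
tool_pos: [0.5467, 0.0023, 0.131]
orientation: [3.141, -0.0, 0.242]
force: [-0.2, -0.5, 1.7]
width: 0.0002
```

Emit:
drive_tool([
  [[0, 0, 1], [0, 0, 0], 0],
  [[0, 0, 0], [0, 0, 0], 0],
])

```text
time: 25.95
tool_pos: [0.5468, 0.0023, 0.1299]
orientation: [3.141, -0.0, 0.243]
force: [-0.3, -0.3, 1.7]
width: -0.0001
```

Emit:
drive_tool([
  [[0, 0, 1], [0, 0, 0], 0],
  [[0, 0, 0], [0, 0, 0], 0],
])

```text
time: 26.15
tool_pos: [0.5467, 0.0023, 0.1287]
orientation: [3.141, -0.0, 0.243]
force: [0.3, 0.1, 2.6]
width: 0.0001
```

Emit:
drive_tool([
  [[0, 0, 1], [0, 0, 0], 0],
  [[0, 0, 0], [0, 0, 0], 0],
])

```text
time: 26.35
tool_pos: [0.5467, 0.0023, 0.1277]
orientation: [3.141, -0.0, 0.242]
force: [-0.3, 0.1, 1.2]
width: 0.0
```

Emit:
drive_tool([
  [[0, 0, 1], [0, 0, 0], 0],
  [[0, 0, 0], [0, 0, 0], 0],
])

```text
time: 26.55
tool_pos: [0.5467, 0.0023, 0.1267]
orientation: [3.141, -0.0, 0.243]
force: [1.2, 0.1, 2.1]
width: -0.0003
```

About 4.5 mm down at 2 N, past the block depth, so the pin is moving freely. I'll carry on in small steps.

Emit:
drive_tool([
  [[0, 0, 1], [0, 0, 0], 0],
  [[0, 0, 1], [0, 0, 0], 0],
  [[0, 0, 0], [0, 0, 0], 0],
])

```text
time: 26.85
tool_pos: [0.5467, 0.0023, 0.1247]
orientation: [3.141, -0.0, 0.243]
force: [1.3, -0.3, 1.6]
width: 0.0003
```

Emit:
drive_tool([
  [[0, 0, 1], [0, 0, 0], 0],
  [[0, 0, 1], [0, 0, 0], 0],
  [[0, 0, 0], [0, 0, 0], 0],
])

```text
time: 27.15
tool_pos: [0.5467, 0.0023, 0.1227]
orientation: [3.142, -0.0, 0.242]
force: [0.7, 0.0, 1.5]
width: 0.0001
```

Emit:
drive_tool([
  [[0, 0, 1], [0, 0, 0], 0],
  [[0, 0, 0], [0, 0, 0], 0],
])

```text
time: 27.35
tool_pos: [0.5467, 0.0023, 0.1217]
orientation: [3.141, -0.0, 0.243]
force: [0.6, -0.1, 1.5]
width: -0.0001
```

Emit:
drive_tool([
  [[0, 0, 1], [0, 0, 0], 0],
  [[0, 0, 0], [0, 0, 0], 0],
])

```text
time: 27.55
tool_pos: [0.5467, 0.0023, 0.1207]
orientation: [3.141, -0.0, 0.243]
force: [1.5, 0.1, 1.6]
width: -0.0001
```

Emit:
drive_tool([
  [[0, 0, 1], [0, 0, 0], 0],
  [[0, 0, 0], [0, 0, 0], 0],
])

```text
time: 27.75
tool_pos: [0.5467, 0.0023, 0.1201]
orientation: [3.141, -0.0, 0.243]
force: [0.4, 0.3, 4.7]
width: -0.0001
```

Emit:
drive_tool([
  [[0, 0, 0.5], [0, 0, 0], 0],
  [[0, 0, 0], [0, 0, 0], 0],
])

```text
time: 27.95
tool_pos: [0.5467, 0.0023, 0.1201]
orientation: [3.141, -0.0, 0.242]
force: [-0.8, -0.5, 7.7]
width: -0.0001
```

The pin hit a hard end at TCP z 0.1201, 12 mm below where the cap was, with 7.7 N. I'll retreat and look.

Emit:
drive_tool([
  [[0, 0, -10], [0, 0, 0], 0],
  [[0, 0, -30], [0, 0, 0], 0],
  [[0, 0, -40], [0, 0, 0], 0],
  [[0, 0, -40], [0, 0, 0], 0],
  [[0, 50, 0], [0, 0, 0], 0],
  [[0, 50, 0], [0, 0, 0], 0],
  [[0, 50, 0], [0, 0, 0], 0],
  [[0, 50, 0], [0, 0, 0], 0],
  [[0, 0, 0], [0, 0, 0], 0],
  [[0, 0, 0], [0, 0, 0], 0],
  [[0, 0, 0], [0, 0, 0], 0],
])

```text
time: 29.05
tool_pos: [0.5943, -0.1901, 0.239]
orientation: [-3.14, 0.001, 0.244]
force: [-0.1, 0.4, 0.6]
width: -0.0001
```

```bash
python3 s.py; python3 w.py w6 >/dev/null
python3 - <<'E'
from h import *
for n,(a,b,x0,x1) in {"scene":(140,290,170,330),"side":(110,310,170,320)}.items():
    c=optics.read_camera(n); W=cloud(c); cv2.imwrite(f"pics/{n}6.png",cv2.resize(c["pixels"][a:b,x0:x1,::-1],None,fx=3,fy=3))
    m=np.hypot(W[...,0]-.5455,W[...,1]-.0022)<.010
    print(n,m.sum(),np.nanmedian(W[m][:,2]))
E
```

```text
29.05 [ 0.5943 -0.1901  0.239 ] yaw 14.0 F [-0.1  0.4  0.6] M [0.006 0.023 0.054] w -0.0001 q7 0.386 tau7 -0.001
scene 45 0.11019245000455535
side 11 0.11294826848598295
```

View pics/scene6.png

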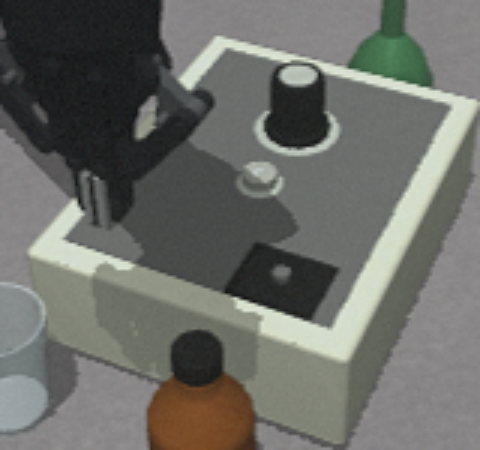

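View pics/side6.png

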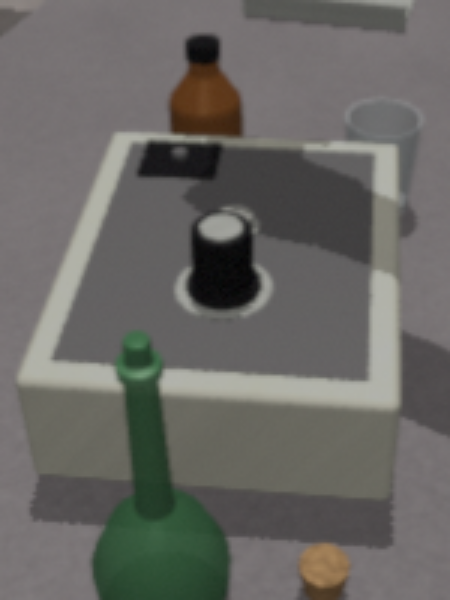

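The views show the pin cap low, with its top at about 0.111 to 0.113 m where 0.112 m is expected. The flask, beaker, bottle and bung stand where they were, and the robot is clear. I'm handing in.

```bash
python3 -c "
from cell import ticket; print(ticket.hand_in())"
```

```text
the job is handed in; nothing more can be done
None
```

The filter wheel is set to filter seven and the locking pin is fully down. I handed the job in at about 29 s of the 72 s allowed, with the robot touching nothing.

- **Stop:** I turned the dial gently anticlockwise from what felt like rest 2 and met the stop twice, at 0.32–0.37 N m. I let go there so the dial sprang back to rest 0, then gripped it again.
- **Seven clicks:** I turned it 140° clockwise, sampling most clicks just before their rest and all of them at it. The torque at the seventh rest was near zero.
- **Pin:** It slid down with about 1.5–2.5 N, past the 2–3 mm depth where a wrong click would block it, and met its end after about 12 mm. I stopped there at 7.7 N.
- **Last checks:** The cameras put the pin cap at 110–113 mm (112 mm expected). The flask, beaker, bottle and bung looked unmoved.
- **What disagreed:** After the first meeting with the stop, the clockwise torque readings did not match the earlier anticlockwise ones. I put that down to play or lag in the grip without confirming it. That is why I went back to the stop and counted again from rest 0, so the dial turned one click clockwise and back before the final count.
- **Weaker evidence:** The torque readings were noisy, by about 0.05 N m. The clicks at 40° and 60° felt less distinct than the others. The pin going fully down is the firmest sign that the dial is at filter seven.

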